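# Clamp a broken fossil slate together with a ratchet bench clamp

### The arm

A 7-joint arm with a two-finger parallel gripper is mounted at the origin on the work surface; the furniture and walls round the work are solid. World frame = base frame: x ahead of the robot, y to its left, z up, the work surface at z = 0. Lengths are in m, angles in rad, forces in N, time in s.
With the tool pointing down it reaches from about 0.4 to 0.9 m from the base axis. Payload 5.6 kg.
Tool frame: the origin (TCP) lies midway between the tips of the shut fingers; the grasp point (between the pads) lies 19 mm behind it; z points along the fingers, y is the line along which they close (so a half turn about z gives the same grasp; the last joint's range is limited). The gripper opens to 92 mm and grips with 3 to 60 N. Pads are 20 mm wide; open, the fingers measure 128 mm over their backs; the gripper's body (75 mm by 189 mm) begins 69 mm behind the grasp point.
Start: joints at [1.157, 0.468, -0.012, 1.603, 0.006, 1.071, -0.056], TCP at [0.235, -0.606, 0.215] pointing down, gripper open.
Joint ranges: [-2.53, 2.53], [-0.31, 2.02], [-1.57, 1.55], [0.28, 2.44], [-1.29, 4.43], [0.15, 1.84], [-2.92, 2.92]. Speed limits (rad/s): [2.57, 2.57, 3.14, 3.14, 3.14, 3.14, 3.14].

### API

Orientations are given as [roll, pitch, yaw] about the fixed x, y, z axes, in that order (R = Rz(yaw) Ry(pitch) Rx(roll)).
In Python, from cell import manip gives the robot as it stands.
- The arm moves only by the shell command python3 -m creep 'ROWS' [OPENING]. ROWS is JSON, a list of rows, each a list of 6 numbers: the shift along the tool's x, y, z in units of 50 mm (1.0 is 50 mm), then the turn, a rotation vector about the tool's x, y, z in units of 6 degrees (1.0 is 6 degrees). A call has 1 to 10 rows; each row is the pose to reach, as a shift and turn from the pose commanded when the call began, along the tool's axes at that moment; what a row does not reach only later rows make up. A row lasts 1/10 s, in which the tool goes at most 50 mm and 8.59 degrees, less where a joint would pass 70% of its speed; a pose out of reach is approached as far as the arm can. A call with a gripper value outside its range is refused whole. OPENING is the opening in per cent of the stroke, from 0 (shut) to 100 (fully open), set as the call begins (- or left out, the last holds). The fingers move at their own pace and stop on an object; the grip force is fixed at half the most. Time passes only in rows, so rows that repeat a pose let the fingers close. It gives the time, the measured TCP pose, the force, the opening and the grip force at its end, in the units of the state.
- manip.observe(): the state, without advancing time (a new reading comes with each control period).
- manip.capture(name): name is "scene" or "top" or "wrist"; returns a dict with "frame" (420x560x3 uint8, red, green, blue), "fov_y" (degrees; the focal length in pixels is half the picture's height over the tangent of half this angle, whatever the lens; pixels are square), "cx", "cy" (the principal point, pixels), "R" (3x3) and "t" (3): a world point X has camera coordinates R X + t; the wrist camera has in their place "T_tool_cam" (4x4, takes a point from camera to tool coordinates, whose origin is the TCP and whose axes are the flange's). Camera axes: x right, y down, z forward; pixel columns grow to the right and rows downward; lengths in m; the calibration is good to about 2 mm. A picture is of the moment at which its call begins: read the wrist's pose just before it. There is no depth.
- manip.finish_job(): hands the job in; it is judged then, once.
The state is a dict: "clock": time; "joints": joint angles; "joint_vel": joint speeds; "joint_torque": joint torques, N m; "position": TCP position; "tool_rot": TCP orientation; "contact_force": force on the tool from outside, world axes, zero at the start; "wrist_torque": the same for the moment, N m; "opening": finger opening in m; "finger_force": force on a finger pad.
Only numpy, scipy, OpenCV 4.12 (cv2) and the standard library are available. Lean on these libraries where they do the work, as an engineer would, in place of code of your own. Each camera call takes 0.05 s, during which the arm holds its last target. There are 200 camera calls.

### The job

The slate with the coiled fossil has snapped in two and its break is ready glued: take the loose half out of the wooden rack, lower it (do not drop it) into the slot of the bench clamp with its broken edge facing the broken edge of the half already there, and let go. Then pump the clamp's orange trigger against its black handle, squeezing and releasing, until the ram has pushed the two halves together. Finish holding the trigger squeezed, firmly enough that the ram keeps pressing the closed break, but gently enough not to crush the slate, and leave the banded sandstone standing in the rack.

Things in the scene. Friction and masses are not known exactly. Their poses are not given: they have to be found in the camera images.
- clamp: Bench clamp on a wooden board 345 x 92 x 8 mm, fixed. Origin on the bench under the slot's midline; +x is the way the ram pushes (about the robot's right), z up. Slot, pump and stop lie along x at y = 0: two aluminium rails form the slot from x = -35 mm to the blue end stop at +140; the black handle stands at x = -131 mm, the orange trigger in front of it; rod tail back to -225.
- clamp_stop (a point): Middle of the slot floor at the end stop's face (x 140, y 0, z 8 mm in the clamp's frame; same axes). The slot is 16 mm wide, its walls straight up to 17 mm above the floor, then flared at 45 degrees to 28 mm wide at 23 mm above the floor, where the rails end.
- clamp_grip (a point): Where to centre the squeeze (along the clamp's x): x -120, y 0, z 132 mm in the clamp's frame. Hand still: handle's rear face 19 mm behind it; trigger's front face 33 mm in front at rest, 19 mm fully squeezed; so fingers over 70 mm apart clear both. Both are upright, 20 to 24 mm wide, tops about 158 mm above the bench; parts below end at 102 mm above the bench.
- ram_travel (a joint): Travel of the toothed ram rod, m: 0 = drawn back, grows as it advances, at most 0.058. The pad's face is at x = -40 mm + travel in the clamp's frame. Ratchet of 7.5 mm teeth: each full squeeze advances it about 7.5 mm; after release a holding pawl and about 3 N of rod friction keep it there.
- trigger_angle (a joint): Angle of the sprung trigger, rad: 0 released, 0.35 fully squeezed on its stop; 10 to 13 N of squeeze pump it easily. Once the ram bears on the slate the trigger stops short of 0.35 (under 0.325) and the push follows the squeeze: 13 N give about 12 N, 20 give 18, 30 give 29, 38 give 36. If it still reaches 0.325 or more, release and squeeze again: the next tooth bears sooner.
- trigger: The orange trigger lever, 20 mm wide; it turns with joint trigger_angle. Origin on its pivot (x -100, y 0, z 92 mm in the clamp's frame); the fingers press it 40 mm above the pivot.
- ram: The red pad on the front of the ram, 12 mm wide, reaching from 10 to 51 mm above the bench. Origin in its front face, 42 mm above the bench, x axis along the push.
- half_a: The half slate already standing on edge in the clamp's slot, within 7 mm of the end stop: grey, 70 mm long (x), 14 thick (y), 76 high (z), half of a buff spiral fossil on the face towards the robot. Origin: centre of its underside. Its broken edge is its -x end, facing the ram. Loose, 0.2 kg.
- half_b: The loose half slate, like half_a (70 x 14 x 76 mm, 0.16 to 0.26 kg, other half of the spiral). Origin: centre of its underside; broken edge at its +x end. It stands on edge in one of the rack's two pockets, underside 8 mm above the bench, 58 mm of it above the rack, +x within 0.35 rad of the clamp's +x. Grasp it from above across the 14 mm. Crushes above 50 N.
- a_break (a point): Middle of half_a's broken edge (35 mm along its -x, 38 mm above its underside).
- b_break (a point): Middle of half_b's broken edge (35 mm along its +x, 38 mm above its underside).
- slab_c: Bystander: banded brown sandstone slab of the same size in the rack's other pocket, 20 mm from half_b end to end. Origin: centre of its underside.
- rack: Light wooden rack, fixed, 190 x 56 x 26 mm: two pockets in line along its x axis, 45 mm either side of the middle, each 72.5 x 15.6 mm, 18 mm deep. Origin: centre of its underside. Beside the work, not listed: a tall fixed hand grinder at the robot's right (about x 0.5, y -0.34); swing past it drawn in (0.43 m from the base) and high (0.4 m).
Not all that is in view belongs to the job. What is shaped like the half_b but red is not meant.

How it is judged:
On the way, in this order (a step that is already met when the one before it is completed fails the run):
1. the loose half stands in the slot beside the other, broken edge to broken edge, and has been let go (z of half_b in the frame of clamp between 0.004 and 0.011 m and y of half_b in the frame of clamp between -0.003 and 0.003 m and angle between half_b's own z axis and vertical below 0.12 rad and distance between a_break and b_break below 0.045 m and contact force between the fingers and half_b below 0.1 N), for 0.2 s.
2. the ram has pushed the halves together and bears on them (distance between a_break and b_break below 0.005 m and angle between the x axis of half_a and the x axis of half_b, either way round below 0.06 rad and contact force between ram and half_b above 4 N), for 0.2 s.
At the end, for the whole second after the job is handed in: Fingers squeeze the trigger (over 3 N); ram presses the loose half with 5 to 45 N; break closed (edge middles within 5 mm, in line within 0.06 rad); both halves on the slot floor (3 mm), upright, touched by nothing but the clamp; sandstone within 20 mm of its start (z of half_b in the frame of clamp between 0.004 and 0.011 m and y of half_b in the frame of clamp between -0.003 and 0.003 m and angle between half_b's own z axis and vertical below 0.12 rad and distance between a_break and b_break below 0.005 m and angle between the x axis of half_a and the x axis of half_b, either way round below 0.06 rad and z of half_a in the frame of clamp below 0.011 m and contact force between ram and half_b between 5 and 45 N and contact force between the fingers and trigger above 3 N and contact force between the fingers and half_b below 0.1 N and contact force between the fingers and half_a below 0.1 N and linear speed of half_b below 0.02 m/s and distance of slab_c from where it was at the start of the episode below 0.02 m); the arm keeps its last pose, push and grip.
It fails at once if the slate is crushed: the ram presses it with more than 50 N (contact force between ram and half_b above 50 N).
It fails at once if the loose half is dropped (falls free at more than 0.5 m/s) (contact force between the fingers and half_b below 0.05 N and linear speed of half_b above 0.5 m/s).
It fails at once if the sandstone slab is moved from its place in the rack (30 mm) (distance of slab_c from where it was at the start of the episode above 0.03 m).
It also fails if it takes over 72 s, if anything falls off the work surface, if the arm or the gripper's body presses on something with over 40 N, if the wrist force passes 120 N, or if a joint passes its speed limit or range.

## Working session

There is one attempt and no reset: what is moved stays moved. The work goes in short steps, Python scripts to look and compute and a shell command to move; the robot and the scene stay as the last step left them, time stands still between calls to the robot, and variables do not carry over. Pictures are saved under pics/ and viewed, at most 10 in all, crops included, and the job is handed in when it is done.

```bash
mkdir -p pics; ls
cat > h.py <<'E'
import numpy as np, cv2, json
from cell import manip
from scipy.spatial.transform import Rotation as Ro
def grab(n):
    s=manip.observe(); c=manip.capture(n)
    if n=='wrist':
        T=np.eye(4); T[:3,:3]=Ro.from_euler('xyz',s['tool_rot']).as_matrix(); T[:3,3]=s['position']
        W=T@np.array(c['T_tool_cam']); Wi=np.linalg.inv(W); c['R']=Wi[:3,:3]; c['t']=Wi[:3,3]
    c['R']=np.array(c['R']);c['t']=np.array(c['t'])
    c['f']=c['frame'].shape[0]/2/np.tan(np.radians(c['fov_y'])/2)
    return c
def save(c,p,crop=None,k=1):
    im=c['frame'][:,:,::-1]
    if crop: im=im[crop[1]:crop[3],crop[0]:crop[2]]
    cv2.imwrite(p,cv2.resize(im,None,fx=k,fy=k,interpolation=cv2.INTER_CUBIC))
def ray(c,u,v):
    d=c['R'].T@np.array([(u-c['cx'])/c['f'],(v-c['cy'])/c['f'],1]); return -c['R'].T@c['t'],d
def onz(c,u,v,z):
    o,d=ray(c,u,v); return o+d*(z-o[2])/d[2]
def proj(c,X):
    p=np.asarray(X)@c['R'].T+c['t']; return p[...,:2]/p[...,2:]*c['f']+[c['cx'],c['cy']]
E
python3 - <<'E'
from h import *
s=manip.observe();print(s)
import pickle
for n in('scene','top','wrist'):
    c=grab(n);print(n,c['fov_y'],c['cx'],c['cy'],-c['R'].T@c['t']);print(c['R'].round(2).tolist())
    pickle.dump(c,open(n+'.pkl','wb'));
    save(c,f'pics/{n}.png',None,1.4)
E
```

```text
pics
{'clock': 0.0, 'joints': array([ 1.15699232,  0.46838107, -0.01155963,  1.60361673,  0.00599207,
        1.07141391, -0.05629382]), 'joint_vel': array([ 0.00206576, -0.00045761, -0.00063321,  0.00029942, -0.00033192,
        0.00129098,  0.00066222]), 'joint_torque': array([-7.27921633e-04, -5.20567453e+01, -1.29797062e-02, -2.43744564e+01,
       -5.67293318e-02,  1.72446360e-02,  1.11062045e-04]), 'position': array([ 0.2352357 , -0.60531089,  0.21364067]), 'tool_rot': array([-3.13981286e+00,  1.37115725e-04,  3.70703947e-01]), 'contact_force': array([ 0.57717487, -0.27378316, -0.0068108 ]), 'wrist_torque': array([-0.00021769, -0.04039201, -0.05427085]), 'finger_force': 0.0, 'opening': 0.09170389685740506}
scene 44.96492468199726 287.4818545183511 212.15033186061837 [-0.0110612  -0.45349147  0.46276523]
[[0.71, -0.71, 0.03], [-0.29, -0.32, -0.9], [0.65, 0.63, -0.43]]
top 57.27901539429666 280.7030945643937 203.6713606846711 [0.37184626 0.09799421 0.92212625]
[[-0.03, -1.0, 0.0], [-0.97, 0.03, -0.24], [0.24, -0.01, -0.97]]
wrist 62.198607352818954 280.9016152602379 208.0832366359047 [ 0.2994664  -0.58140882  0.38230089]
[[0.36, -0.93, 0.0], [-0.9, -0.35, 0.25], [-0.23, -0.09, -0.97]]
```

View pics/top.png

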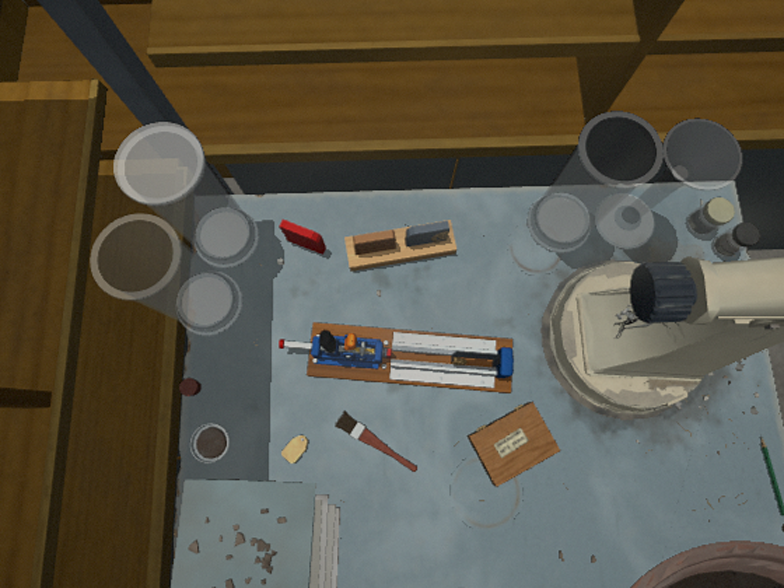

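View pics/scene.png

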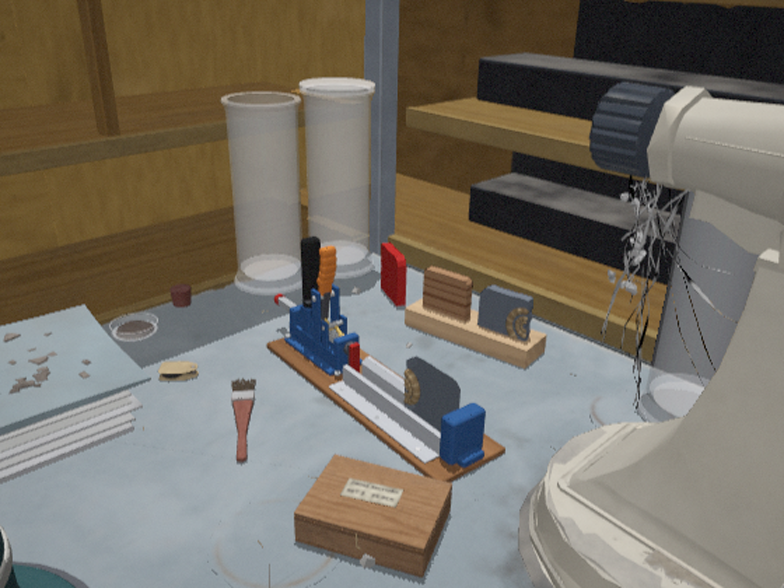

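Top view: the candidates for half_b are the grey half in the rack (428,232), half_a in the slot (475,360), the red decoy (302,236) and the brown sandstone (376,242). The grey slab in the rack's right pocket, with its spiral at the right end, fits the description. I'll check it in a close crop.

Run:
```python
from h import *
import pickle
c=pickle.load(open('top.pkl','rb')); save(c,'pics/topcrop.png',(190,145,380,287),4.2)
```

```text
(no output)
```

View pics/topcrop.png

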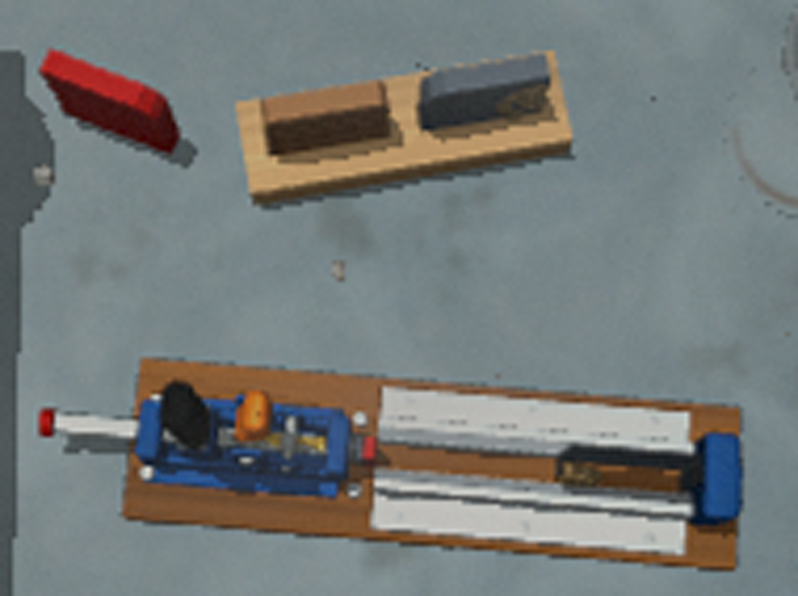

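The crop confirms it: the grey half at (485,90) has its spiral at the right end, the brown slab is at (325,117), and half_a stands at (625,465) against the blue stop. Next I fit the poses.

Run:
```python
from h import *
import pickle
from scipy.optimize import least_squares
c=pickle.load(open('top.pkl','rb'))
px=lambda a:(np.array(a,float)+.5)/4.2-.5+[190,145]
def fit(name,L,W,z,pts):
    P=px(pts); X=[onz(c,*p,z)[:2] for p in P]
    # local +x -> image right; far = +y local
    loc=np.array([[-L/2,W/2],[L/2,W/2],[L/2,-W/2],[-L/2,-W/2]])
    def w(q):
        R=np.array([[np.cos(q[2]),-np.sin(q[2])],[np.sin(q[2]),np.cos(q[2])]])
        return np.c_[loc@R.T+q[:2],np.full(4,z)]
    r=least_squares(lambda q:(proj(c,w(q))-P).ravel(),[*np.mean(X,0),-1.57])
    print(name,r.x.round(4),np.abs(r.fun).max().round(2),'sides',[round(float(np.linalg.norm(X[i]-X[i-1])),4) for i in range(4)]);return r.x
fit('rack',.190,.056,.026,[(236,102),(553,52),(573,143),(250,190)])
b=fit('board',.345,.092,.008,[(141,358),(741,407),(735,569),(123,518)])
fit('halfb',.07,.014,.084,[(430,72),(549,55),(549,80),(420,95)])
d=np.array([np.cos(b[2]),np.sin(b[2])]);n=np.array([-d[1],d[0]])
for nm,p,z in(('railL far',(380,387),.031),('railL near',(371,527),.031),('railR far',(690,412),.031),('railR near',(686,553),.031),('tail end',(40,421),.042),('trig top',(258,392),.158),('handle top',(178,383),.158),('pad',(374,437),.051)):
    v=onz(c,*px(p),z)[:2]-b[:2]; print(nm,(v@d).round(4),(v@n).round(4))
```

```text
rack [ 0.6715  0.0749 -1.441 ] 0.43 sides [0.0543, 0.1889, 0.0572, 0.1894]
board [ 0.4749  0.0641 -1.683 ] 0.56 sides [0.091, 0.3439, 0.091, 0.3424]
halfb [ 0.6772  0.0297 -1.4794] 1.84 sides [0.0145, 0.0665, 0.0146, 0.0715]
railL far -0.0336 0.0363
railL near -0.0322 -0.0409
railR far 0.139 0.0365
railR near 0.1395 -0.0407
tail end -0.2172 0.0006
trig top -0.0898 0.0088
handle top -0.1283 0.01
pad -0.0344 0.0057
```

```bash
cat >> h.py <<'E'
def rows(wps,base=None):
    "wps: (x,y,z,yaw) tool-down targets -> rows from the present pose"
    s=manip.observe() if base is None else base
    R0=Ro.from_euler('xyz',s['tool_rot']); p=s['position']
    for w in wps:
        R1=Ro.from_euler('xyz',[np.pi,0,w[3]])
        d=R0.inv().apply(np.array(w[:3])-p)/.05; r=np.degrees((R0.inv()*R1).as_rotvec())/6
        print([round(float(v),2) for v in (*d,*r)])
E
python3 - <<'E'
from h import *
rows([(.2,-.52,.42,.37),(.156,-.40,.42,.37)])
b=dict(position=np.array([.156,-.40,.42]),tool_rot=[np.pi,0,.37])
rows([(.43*np.cos(a),.43*np.sin(a),.42,a+1.6) for a in(-.8,-.4,-.05)],b)
E
```

```text
[-0.04, -1.85, -4.12, -0.01, 0.0, 0.01]
[0.01, -4.41, -4.12, -0.01, 0.0, 0.01]
[3.34, -0.67, -0.0, -0.0, 0.0, -4.11]
[6.16, -2.6, -0.0, 0.0, 0.0, -7.93]
[7.84, -5.08, -0.0, 0.0, 0.0, -11.27]
```

```bash
python3 -m creep '[[-0.2,0,-4,0,0,0],[-0.2,0,-4,0,0,0],[-0.2,0,-4,0,0,0],[-0.2,0,-4,0,0,0],[0,-4.4,-4.1,0,0,0],[0,-4.4,-4.1,0,0,0],[0,-4.4,-4.1,0,0,0],[0,-4.4,-4.1,0,0,0],[0,-4.4,-4.1,0,0,0],[0,-4.4,-4.1,0,0,0]]' 100
```

```text
clock: 1.15
position: [0.1551, -0.3988, 0.4206]
tool_rot: [3.139, 0.0, 0.371]
contact_force: [0.0, -0.7, 0.4]
opening: 0.0914
finger_force: 0.0
```

```bash
python3 -m creep '[[3.3,-0.7,0,0,0,-4.1],[3.3,-0.7,0,0,0,-4.1],[3.3,-0.7,0,0,0,-4.1],[6.2,-2.6,0,0,0,-7.9],[6.2,-2.6,0,0,0,-7.9],[6.2,-2.6,0,0,0,-7.9],[7.8,-5.1,0,0,0,-11.3],[7.8,-5.1,0,0,0,-11.3],[7.8,-5.1,0,0,0,-11.3],[7.8,-5.1,0,0,0,-11.3]]'
python3 - <<'E'
from h import *
print(manip.observe()['joints'].round(2))
rows([(.60,.03,.30,1.70),(.66,.0,.20,1.70)])
E
```

```text
clock: 2.15
position: [0.4282, -0.0187, 0.4196]
tool_rot: [3.141, -0.001, 1.558]
contact_force: [0.7, -1.0, 0.0]
opening: 0.092
finger_force: 0.0
[ 0.62 -0.05 -0.62  1.77 -0.03  1.41  0.  ]
[1.01, 3.42, 2.4, 0.01, -0.01, -1.35]
[0.42, 4.63, 4.4, 0.01, -0.01, -1.35]
```

Run:
```python
from h import *
import pickle
c=grab('wrist');pickle.dump(c,open('w1.pkl','wb'));save(c,'pics/w1.png',None,1.42)
```

```text
(no output)
```

View pics/w1.png

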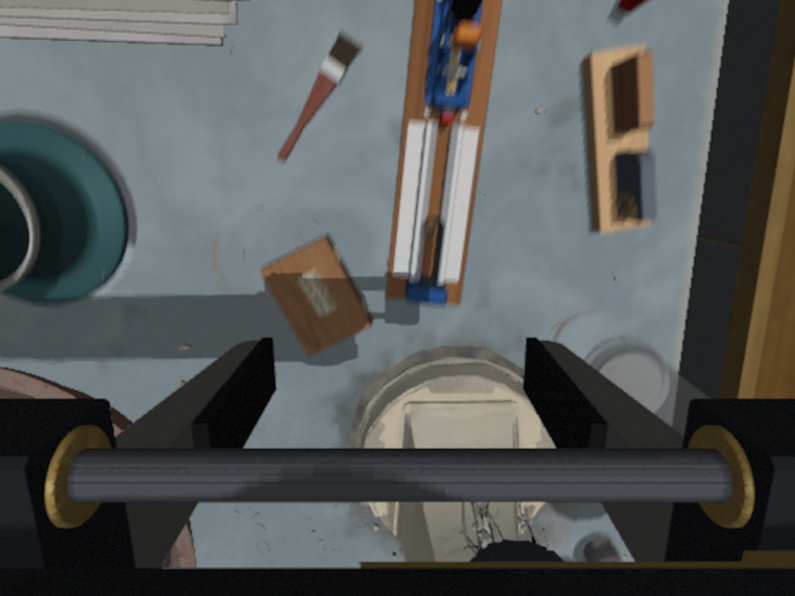

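```bash
python3 -m creep '[[1,3.8,2.4,0,0,-1.3],[1,3.8,2.4,0,0,-1.3],[1,3.8,2.4,0,0,-1.3],[1,3.8,2.4,0,0,-1.3],[1,3.8,2.4,0,0,-1.3],[1,3.8,2.4,0,0,-1.3],[1,3.8,2.4,0,0,-1.3]]'
python3 - <<'E'
from h import *
import pickle
c=grab('wrist');pickle.dump(c,open('w2.pkl','wb'));save(c,'pics/w2.png',None,1.42)
E
```

```text
clock: 2.9
position: [0.618, 0.0249, 0.2981]
tool_rot: [-3.139, -0.002, 1.69]
contact_force: [-0.4, -1.1, -0.1]
opening: 0.0919
finger_force: 0.0
```

View pics/w2.png

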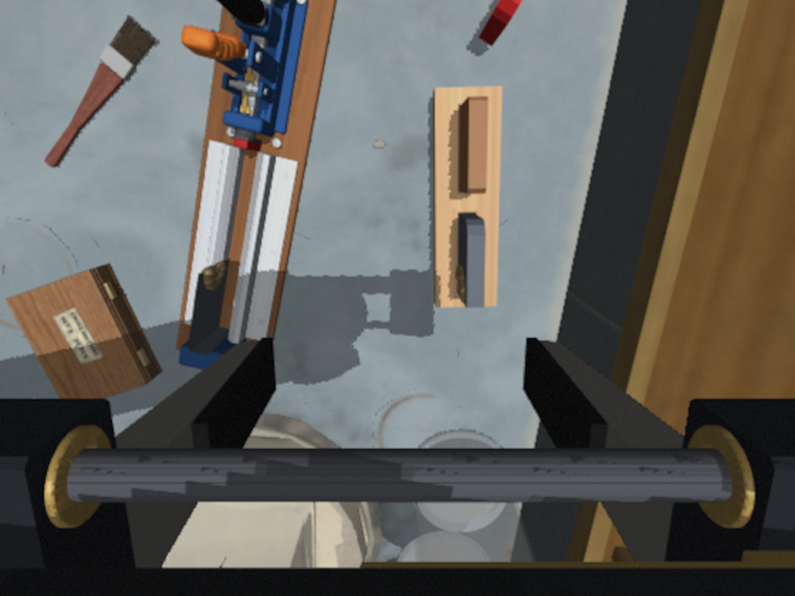

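w1: the clamp rails run from (411,121)/(480,126) to (395,275)/(461,284), with half_a at (433,250). w2: half_b's top face spans (468,218) to (484,306), and the rack corners are (434,88), (502,86), (498,306) and (437,306).

Run:
```python
from h import *
import pickle
px=lambda p:(np.array(p,float)+.5)/1.42-.5
c=pickle.load(open('w2.pkl','rb'))
P=[onz(c,*px(p),.026) for p in((434,88),(502,86),(498,306),(437,306))]
d=(P[3]+P[2]-P[0]-P[1])/2; print('rack',np.mean(P,0).round(4),'yaw',np.arctan2(d[1],d[0]).round(4),'L',np.linalg.norm(d).round(4))
P=[onz(c,*px(p),.084) for p in((468,220),(485,220),(484,306),(467,306))]
d=(P[3]+P[2]-P[0]-P[1])/2; print('b',np.mean(P,0).round(4),'yaw',np.arctan2(d[1],d[0]).round(4),'L',np.linalg.norm(d).round(4))
c=pickle.load(open('w1.pkl','rb'))
P=[onz(c,*px(p),.031) for p in((411,121),(480,126),(461,284),(395,275))]
d=(P[3]+P[2]-P[0]-P[1])/2;m=np.mean(P,0);u=d/np.linalg.norm(d); print('rails',m.round(4),'yaw',np.arctan2(d[1],d[0]).round(4),'L',np.linalg.norm(d).round(4),'origin',(m-u*.0525).round(4))
o,uu=m-u*.0525,u
# top camera board fit
print('board origin .4749 .0641 -1.683')
rows([(.677,.030,.10,1.70),(.677,.030,.045,1.70)])
```

```text
rack [0.6723 0.0723 0.026 ] yaw -1.4193 L 0.1887
b [0.6779 0.0286 0.084 ] yaw -1.4244 L 0.0686
rails [0.4707 0.0117 0.031 ] yaw -1.6777 L 0.1713 origin [0.4763 0.0639 0.031 ]
board origin .4749 .0641 -1.683
[-0.04, 1.19, 3.99, -0.01, -0.01, -0.1]
[-0.04, 1.19, 5.09, -0.01, -0.01, -0.1]
```

Run:
```python
from h import *
import pickle
t=pickle.load(open('top.pkl','rb'));c=pickle.load(open('w2.pkl','rb'))
q=lambda p,k:(np.array(p,float)+.5)/k-.5
print('table edge',onz(t,*q((400,190),1.4),0).round(3),onz(c,*q((600,200),1.42),0).round(3))
for z in(0,.05,.1,.15,.2,.25,.3):
    A=onz(t,*q((400,152),1.4),z);B=onz(t,*q((500,147),1.4),z); C=onz(c,*q((689,150),1.42),z);D=onz(c,*q((655,300),1.42),z)
    f=lambda A,B,y:A[0]+(B[0]-A[0])*(y-A[1])/(B[1]-A[1])
    print(z,f(A,B,.05).round(3),f(C,D,.05).round(3))
```

```text
table edge [0.783 0.071 0.   ] [0.797 0.088 0.   ]
0 0.861 0.87
0.05 0.834 0.842
0.1 0.808 0.815
0.15 0.782 0.787
0.2 0.755 0.759
0.25 0.729 0.732
0.3 0.702 0.704
```

```bash
python3 - <<'E'
from h import *
rows([(.6775,.0293,.12,1.711),(.6775,.0293,.05,1.711)])
E
python3 -m creep '[[0,1.2,2,0,0,-0.2],[0,1.2,2,0,0,-0.2],[0,1.2,3.6,0,0,-0.2],[0,1.2,3.6,0,0,-0.2],[0,1.2,3.6,0,0,-0.2],[0,1.2,3.6,0,0,-0.2]]'
python3 - <<'E'
from h import *
c=grab('wrist');save(c,'pics/w3.png',(250,100,450,250),3)
rows([(.6775,.0293,.05,1.711)])
E
```

```text
[-0.05, 1.2, 3.59, -0.01, -0.01, -0.2]
[-0.05, 1.2, 4.99, -0.01, -0.01, -0.2]
clock: 3.55
position: [0.6777, 0.0318, 0.1215]
tool_rot: [3.14, 0.0, 1.71]
contact_force: [0.0, -0.4, 1.0]
opening: 0.092
finger_force: 0.0
[-0.05, -0.04, 1.46, 0.04, 0.0, -0.0]
```

View pics/w3.png

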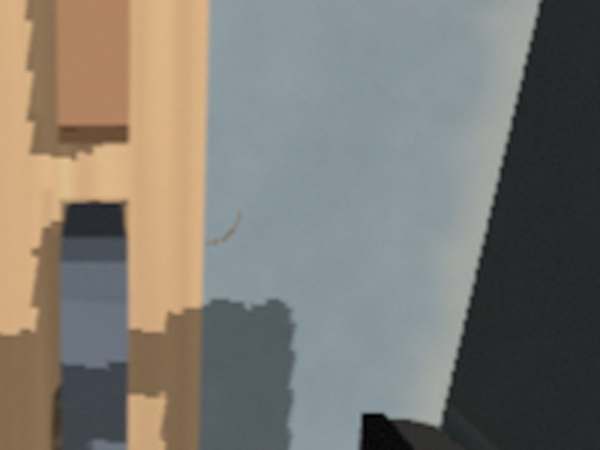

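The slab's top face (columns 62–128 of the crop, pixel ~282 in the full image) is centred and parallel to the tool axis. I go down and grip.

```bash
python3 -m creep '[[0,0,0.7,0,0,0],[0,0,1.0,0,0,0],[0,0,1.2,0,0,0],[0,0,1.45,0,0,0],[0,0,1.45,0,0,0],[0,0,1.45,0,0,0]]'; python3 -m creep '[[0,0,0,0,0,0],[0,0,0,0,0,0],[0,0,0,0,0,0],[0,0,0,0,0,0],[0,0,0,0,0,0],[0,0,0,0,0,0],[0,0,0,0,0,0],[0,0,0,0,0,0]]' 0
```

```text
clock: 4.2
position: [0.6777, 0.0323, 0.0476]
tool_rot: [3.141, -0.0, 1.711]
contact_force: [0.2, 0.3, -0.6]
opening: 0.0919
finger_force: 0.0
clock: 5.0
position: [0.6773, 0.0322, 0.047]
tool_rot: [-3.141, -0.0, 1.711]
contact_force: [-0.4, 0.6, -0.7]
opening: 0.0304
finger_force: 0.0
```

```bash
python3 -m creep '[[0,0,0,0,0,0],[0,0,0,0,0,0],[0,0,0,0,0,0],[0,0,0,0,0,0],[0,0,0,0,0,0]]' 0;  python3 -m creep '[[0,0,-0.2,0,0,0],[0,0,-0.5,0,0,0],[0,0,-0.9,0,0,0],[0,0,-1.5,0,0,0],[0,0,-1.5,0,0,0],[0,0,-1.5,0,0,0]]'
```

```text
clock: 5.5
position: [0.6773, 0.0321, 0.047]
tool_rot: [-3.142, 0.0, 1.711]
contact_force: [-0.0, 0.7, -0.6]
opening: 0.0138
finger_force: 30.0
clock: 6.1
position: [0.6775, 0.032, 0.1234]
tool_rot: [3.14, 0.001, 1.711]
contact_force: [0.7, 0.7, -2.4]
opening: 0.0137
finger_force: 30.0
```

Run:
```python
from h import *
rows([(.56,.045,.17,1.58),(.4747,.055,.17,1.4616)])
```

```text
[0.58, -2.29, -0.94, 0.01, 0.0, 1.25]
[1.02, -3.95, -0.94, 0.01, 0.0, 2.38]
```

```bash
python3 -m creep '[[0,0,-0.9,0,0,0],[0.5,-1,-0.9,0,0,0.8],[0.5,-1.6,-0.9,0,0,1.6],[0.6,-2.3,-0.9,0,0,2.4],[1.0,-3.2,-0.9,0,0,2.4],[1.0,-3.95,-0.9,0,0,2.4],[1.0,-3.95,-0.9,0,0,2.4],[1.0,-3.95,-0.9,0,0,2.4]]'
python3 - <<'E'
from h import *
import pickle
c=grab('wrist');pickle.dump(c,open('w4.pkl','wb'));save(c,'pics/w4.png',None,1.42)
E
```

```text
clock: 6.9
position: [0.4742, 0.0535, 0.1668]
tool_rot: [-3.141, 0.001, 1.46]
contact_force: [-0.0, -0.3, -1.7]
opening: 0.0138
finger_force: 30.0
```

View pics/w4.png

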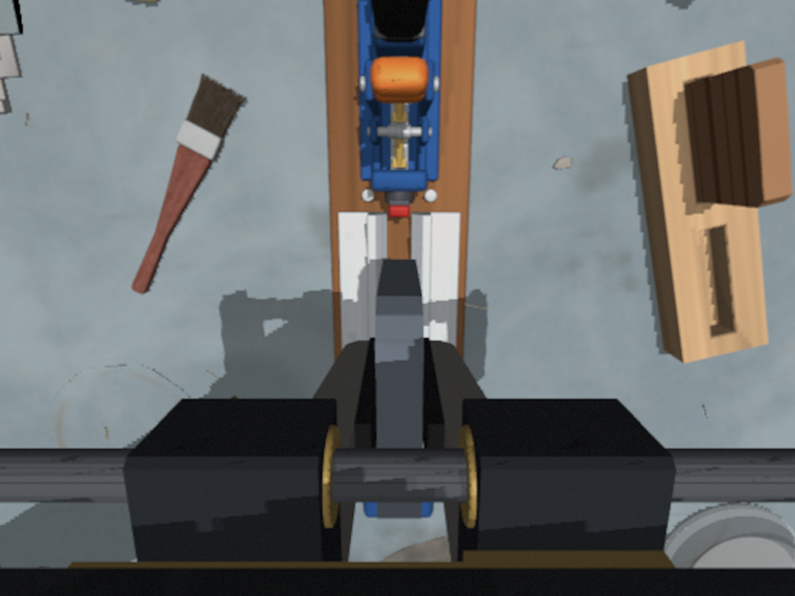

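The hover is well aligned: the slot's midline, the pad (400,212) and the held slab (399) are all on the camera's centre column. I check the distance along the slot.

Run:
```python
from h import *
import pickle
px=lambda p:(np.array(p,float)+.5)/1.42-.5
c=pickle.load(open('w4.pkl','rb'));s=manip.observe();p=s['position']
u=np.array([np.cos(-1.68),np.sin(-1.68),0]);n=np.array([-u[1],u[0],0])
for nm,q,z in(('railend L',(338,213),.031),('railend R',(460,213),.031),('pad',(400,216),.051),('slab -x bottom',(399,261),p[2]-.039),('slab top -x',(399,315),p[2]+.037)):
    v=onz(c,*px(q),z)-p; print(nm,'along',(v@u).round(4),'across',(v@n).round(4))
```

```text
railend L along -0.042 across -0.038
railend R along -0.0419 across 0.0363
pad along -0.0419 across -0.0003
slab -x bottom along -0.03 across -0.0009
slab top -x along -0.0287 across -0.0009
```

```bash
python3 -m creep '[[0,0,0.6,0,0,0],[0,0,1.2,0,0,0],[0,0,1.6,0,0,0],[0,0,1.9,0,0,0],[0,0,2.1,0,0,0],[0,0,2.2,0,0,0],[0,0,2.3,0,0,0],[0,0,2.35,0,0,0],[0,0,2.35,0,0,0]]'
```

```text
clock: 7.85
position: [0.4746, 0.054, 0.0493]
tool_rot: [-3.141, 0.0, 1.46]
contact_force: [-1.3, 0.1, -1.9]
opening: 0.014
finger_force: 30.0
```

```bash
python3 -m creep '[[0,0,0.03,0,0,0],[0,0,0.05,0,0,0],[0,0,0.05,0,0,0]]';python3 -m creep '[[0,0,0,0,0,0],[0,0,0,0,0,0],[0,0,0,0,0,0],[0,0,0,0,0,0],[0,0,0,0,0,0],[0,0,0,0,0,0]]' 70
```

```text
clock: 8.15
position: [0.4746, 0.0539, 0.0472]
tool_rot: [-3.141, 0.0, 1.46]
contact_force: [-2.7, 1.1, -1.3]
opening: 0.0137
finger_force: 30.0
clock: 8.75
position: [0.4749, 0.054, 0.0471]
tool_rot: [3.141, -0.0, 1.46]
contact_force: [-1.4, -0.8, -0.2]
opening: 0.0601
finger_force: 0.0
```

```bash
python3 -m creep '[[0,0,-0.3,0,0,0],[0,0,-1,0,0,0],[0,0,-2,0,0,0],[0,0,-3,0,0,0],[0,0,-4.2,0,0,0],[0,0,-4.2,0,0,0],[0,0,-4.2,0,0,0]]' 100
python3 - <<'E'
from h import *
print(manip.observe()['joints'].round(2))
rows([(.4885,.181,.26,-.109),(.4885,.181,.26,3.033)])
c=grab('wrist');save(c,'pics/w5.png',None,1.42)
import pickle;pickle.dump(c,open('w5.pkl','wb'))
E
```

```text
clock: 9.45
position: [0.4758, 0.054, 0.2588]
tool_rot: [3.137, 0.0, 1.459]
contact_force: [-1.2, -0.3, -0.6]
opening: 0.0919
finger_force: 0.0
[ 0.43  0.19 -0.69  1.93  0.14  1.06 -0.42]
[2.55, -0.03, -0.03, 0.04, -0.03, 14.98]
[2.55, -0.03, -0.03, 0.03, 0.04, -15.03]
```

View pics/w5.png

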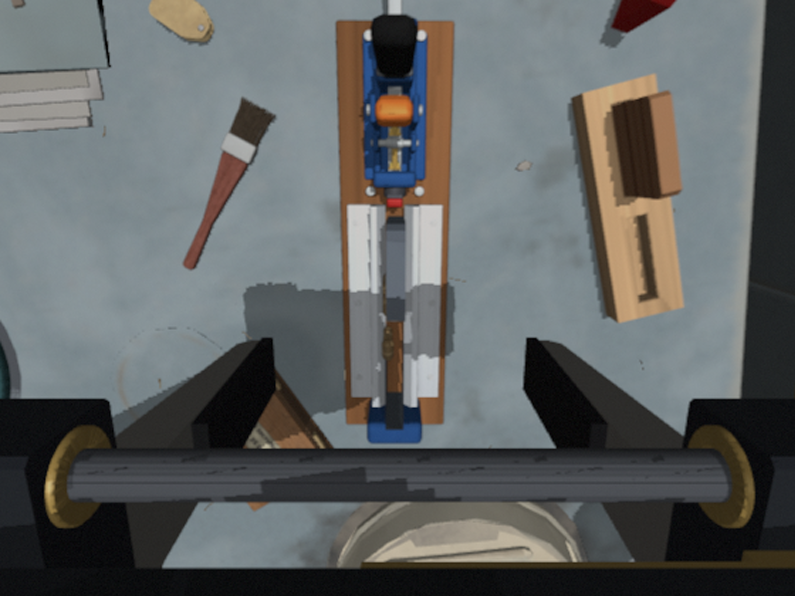

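Half_b stands in the slot at (396,250), with half_a below it at (393,375), a small gap between them and the pad at (395,203). I measure the clamp once more from the rails, (348,206)/(442,206) to (351,397)/(438,397), and the board corners.

Run:
```python
from h import *
import pickle
px=lambda p:(np.array(p,float)+.5)/1.42-.5
c=pickle.load(open('w5.pkl','rb'))
P=[onz(c,*px(p),.031) for p in((348,206),(442,206),(438,397),(351,397))]
d=(P[3]+P[2]-P[0]-P[1])/2;m=np.mean(P,0);u=d/np.linalg.norm(d);o=m-.0525*u
print('yaw',np.arctan2(d[1],d[0]).round(4),'L',np.linalg.norm(d).round(4),'o',o.round(4),'grip',(o-.12*u).round(4))
P=[onz(c,*px(p),.008) for p in((337,20),(454,20),(443,424),(347,424))]
d=(P[3]+P[2]-P[0]-P[1])/2;print('board',np.mean(P,0).round(4),np.arctan2(d[1],d[0]).round(4),np.linalg.norm(d).round(4))
n=np.array([-u[1],u[0],0])
for nm,q,z in(('handle front top',(394,73),.15),('handle rear top',(394,14),.158),('trig front',(394,126),.15),('trig top rear',(394,96),.158)):
    v=onz(c,*px(q),z)-o;print(nm,(v@u).round(4),(v@n).round(4))
```

```text
yaw -1.6868 L 0.1645 o [0.475  0.0644 0.031 ] grip [0.4888 0.1835 0.031 ]
board [0.4749 0.0619 0.008 ] -1.6852 0.3422
handle front top -0.1063 -0.0004
handle rear top -0.1317 -0.0004
trig front -0.0802 -0.0004
trig top rear -0.0941 -0.0003
```

```bash
python3 -m creep '[[2.5,0,0,0,0,-15],[2.5,0,0,0,0,-15],[2.5,0,0,0,0,-15],[2.5,0,0,0,0,-15],[2.5,0,0,0,0,-15],[2.5,0,0,0,0,-15],[2.5,0,0,0,0,-15],[2.5,0,0,0,0,-15],[2.5,0,0,0,0,-15],[2.5,0,0,0,0,-15]]' 100
python3 - <<'E'
from h import *
print(manip.observe()['joints'].round(2))
rows([(.489,.182,.26,3.03),(.489,.182,.113,3.03)])
E
```

```text
clock: 10.5
position: [0.4873, 0.1778, 0.2544]
tool_rot: [-3.14, -0.004, 2.967]
contact_force: [0.4, -0.6, -1.2]
opening: 0.0921
finger_force: 0.0
[ 0.41  0.39 -1.02  1.83  0.36  1.13  0.66]
[-0.02, 0.09, -0.11, -0.01, -0.04, -0.6]
[-0.03, 0.09, 2.83, -0.01, -0.04, -0.6]
```

```bash
python3 -m creep '[[0,0.1,0,0,0,-0.6],[0,0.1,0,0,0,-0.6],[0,0.1,0.7,0,0,-0.6],[0,0.1,1.4,0,0,-0.6],[0,0.1,2,0,0,-0.6],[0,0.1,2.5,0,0,-0.6],[0,0.1,2.8,0,0,-0.6],[0,0.1,2.8,0,0,-0.6]]' 100
python3 - <<'E'
from h import *
print(manip.observe()['joints'].round(2))
rows([(.489,.182,.113,3.03)])
c=grab('scene');save(c,'pics/s2.png',(150,100,400,320),3)
E
```

```text
clock: 11.3
position: [0.4876, 0.1826, 0.1146]
tool_rot: [-3.14, -0.005, 3.023]
contact_force: [-0.7, 0.2, -0.5]
opening: 0.0917
finger_force: 0.0
[ 0.27  0.57 -0.89  1.95  0.57  0.89  0.54]
[-0.03, -0.01, 0.03, -0.02, -0.05, -0.07]
```

View pics/s2.png

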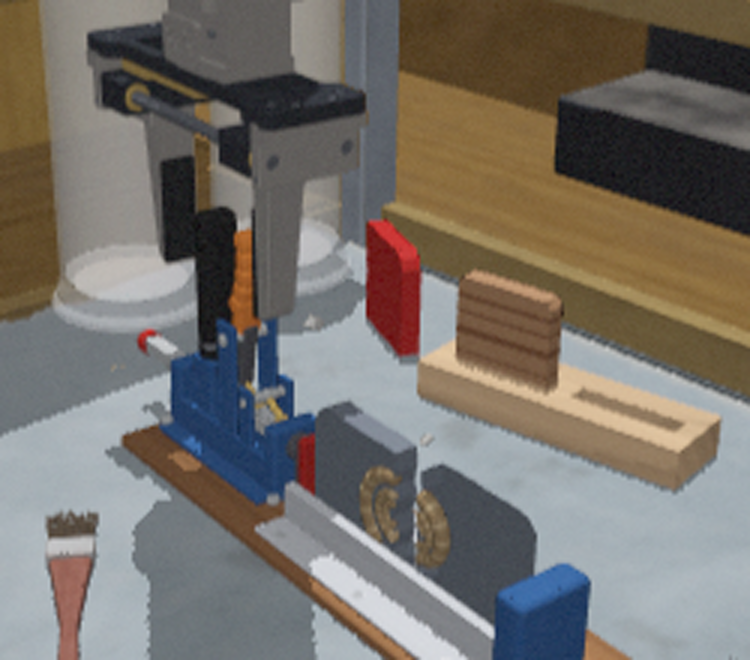

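The fingers straddle the handle and trigger. The halves stand in line at (360,470) and (475,545), with the gap at (417,510). Now I pump.

```bash
python3 -m creep '[[0,0,0,0,0,0],[0,0,0,0,0,0],[0,0,0,0,0,0],[0,0,0,0,0,0],[0,0,0,0,0,0],[0,0,0,0,0,0],[0,0,0,0,0,0],[0,0,0,0,0,0],[0,0,0,0,0,0],[0,0,0,0,0,0]]' 0; python3 -m creep '[[0,0,0,0,0,0],[0,0,0,0,0,0],[0,0,0,0,0,0],[0,0,0,0,0,0],[0,0,0,0,0,0],[0,0,0,0,0,0]]' 80
```

```text
clock: 12.35
position: [0.4898, 0.1796, 0.1175]
tool_rot: [-3.135, 0.001, 3.021]
contact_force: [-1.2, -7.3, 6.1]
opening: 0.0383
finger_force: 30.0
clock: 12.95
position: [0.4893, 0.1835, 0.117]
tool_rot: [3.141, -0.0, 3.023]
contact_force: [0.1, -2.0, -1.1]
opening: 0.0735
finger_force: 1.0
```

```bash
python3 -m creep '[[0,-0.06,0.05,0,0,0],[0,-0.06,0.05,0,0,0],[0,-0.06,0.05,0,0,0]]' 85; python3 -m creep '[[0,0,0,0,0,0],[0,0,0,0,0,0],[0,0,0,0,0,0],[0,0,0,0,0,0],[0,0,0,0,0,0],[0,0,0,0,0,0],[0,0,0,0,0,0],[0,0,0,0,0,0],[0,0,0,0,0,0],[0,0,0,0,0,0]]' 0;python3 -m creep '[[0,0,0,0,0,0],[0,0,0,0,0,0],[0,0,0,0,0,0],[0,0,0,0,0,0],[0,0,0,0,0,0],[0,0,0,0,0,0]]' 85
```

```text
clock: 13.25
position: [0.4891, 0.1808, 0.1146]
tool_rot: [3.141, -0.0, 3.023]
contact_force: [0.2, 0.7, 0.7]
opening: 0.0782
finger_force: 0.0
clock: 14.25
position: [0.4894, 0.1797, 0.1146]
tool_rot: [-3.141, 0.0, 3.022]
contact_force: [0.9, -3.9, 2.9]
opening: 0.0387
finger_force: 30.0
clock: 14.85
position: [0.489, 0.1814, 0.1148]
tool_rot: [3.14, 0.0, 3.023]
contact_force: [0.3, -1.1, 0.4]
opening: 0.0779
finger_force: 0.0
```

```bash
Z='[0,0,0,0,0,0]'; for i in 1 2; do python3 -m creep '[[0,0,0,0,0,0],[0,0,0,0,0,0],[0,0,0,0,0,0],[0,0,0,0,0,0],[0,0,0,0,0,0],[0,0,0,0,0,0],[0,0,0,0,0,0],[0,0,0,0,0,0],[0,0,0,0,0,0]]' 0|egrep 'pos|force|open';python3 -m creep '[[0,0,0,0,0,0],[0,0,0,0,0,0],[0,0,0,0,0,0],[0,0,0,0,0,0],[0,0,0,0,0,0],[0,0,0,0,0,0]]' 85 |egrep 'clock|open|pos'; done
python3 - <<'E'
from h import *
c=grab('scene');save(c,'pics/s3.png',(150,100,400,320),3)
E
```

```text
position: [0.4893, 0.1796, 0.1146]
contact_force: [1.0, -3.6, 2.9]
opening: 0.0384
finger_force: 30.0
clock: 16.35
position: [0.4891, 0.1814, 0.1148]
opening: 0.0781
position: [0.4894, 0.1797, 0.1146]
contact_force: [1.0, -4.3, 3.3]
opening: 0.0383
finger_force: 30.0
clock: 17.85
position: [0.489, 0.1814, 0.1148]
opening: 0.0779
```

View pics/s3.png

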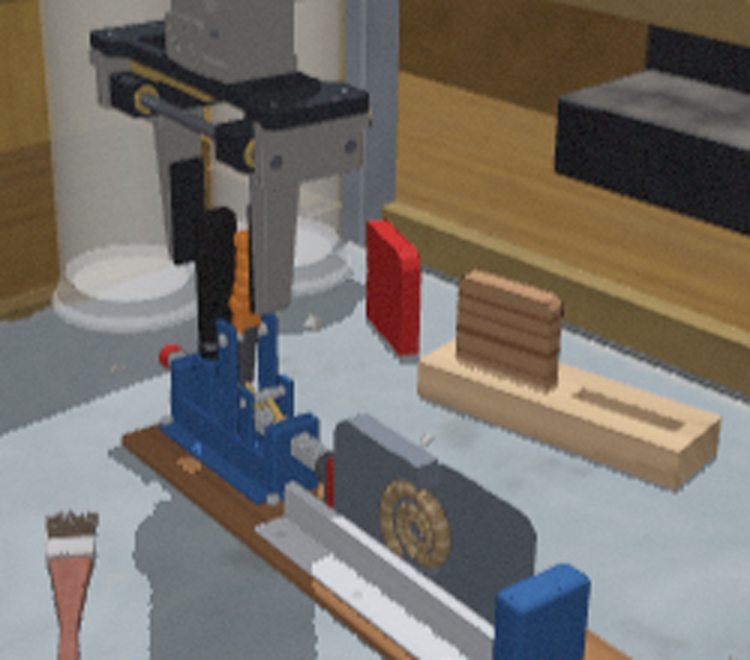

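The ram has advanced, with the pad at (330,480) pushing half_b. The spiral is almost closed at (417,520), so the next strokes should bear.

```bash
python3 -m creep '[[0,0,0,0,0,0],[0,0,0,0,0,0],[0,0,0,0,0,0],[0,0,0,0,0,0],[0,0,0,0,0,0],[0,0,0,0,0,0],[0,0,0,0,0,0],[0,0,0,0,0,0],[0,0,0,0,0,0]]' 0
```

```text
clock: 18.8
position: [0.4893, 0.1797, 0.1146]
tool_rot: [-3.141, 0.0, 3.023]
contact_force: [1.0, -3.3, 2.2]
opening: 0.0383
finger_force: 30.0
```

Full stroke again (38.3 mm, on the stop), so it isn't bearing yet.

```bash
python3 -m creep '[[0,0,0,0,0,0],[0,0,0,0,0,0],[0,0,0,0,0,0],[0,0,0,0,0,0],[0,0,0,0,0,0],[0,0,0,0,0,0]]' 85 |egrep 'clock|open|pos';python3 -m creep '[[0,0,0,0,0,0],[0,0,0,0,0,0],[0,0,0,0,0,0],[0,0,0,0,0,0],[0,0,0,0,0,0],[0,0,0,0,0,0],[0,0,0,0,0,0],[0,0,0,0,0,0],[0,0,0,0,0,0]]' 0
```

```text
clock: 19.4
position: [0.489, 0.1814, 0.1148]
opening: 0.0782
clock: 20.3
position: [0.4889, 0.1767, 0.1146]
tool_rot: [-3.135, -0.001, 3.021]
contact_force: [-1.4, -8.4, 7.4]
opening: 0.0442
finger_force: 29.9
```

```bash
python3 -m creep '[[0,0,0,0,0,0],[0,0,0,0,0,0],[0,0,0,0,0,0],[0,0,0,0,0,0],[0,0,0,0,0,0],[0,0,0,0,0,0]]' && python3 -c "
from cell import manip
print(manip.finish_job())"
```

```text
clock: 20.9
position: [0.4889, 0.1768, 0.1146]
tool_rot: [-3.135, -0.001, 3.022]
contact_force: [-2.5, -8.0, 7.9]
opening: 0.044
finger_force: 29.9
the job is handed in; nothing more can be done
None
```

I handed the job in at 20.9 s with the trigger held at about 30 N. It stops about 6 mm short of full squeeze, so the ram is bearing on half_b; the advance so far is about what closing the break needs. I didn't check the closed break in a picture, the hand-in gave no verdict, and the sandstone still stood in the rack in the last picture.

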